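# Slide a control module down a sloping plate into its locating corner

## Robot

A 7-joint arm with a two-finger parallel gripper is mounted at the origin on the work surface. World frame = base frame: x ahead of the robot, y to its left, z up, the work surface at z = 0. Lengths are in mm, angles in rad, forces in N, time in s.
With the tool pointing down it reaches from about 425 to 875 mm from the base axis. Payload 8.4 kg.
Tool frame: the origin (TCP) lies at the very end of the fingers, on their centre line; the grasp point (between the pads) lies 19 mm behind it; z points along the fingers, y is the direction in which the jaws open and shut (so a half turn about z gives the same grasp; the last joint's range is limited). The gripper opens to 85 mm and grips with 20 to 120 N. Pads are 22 mm wide; open, the fingers measure 114 mm over their backs; the gripper's body (76 mm by 85 mm) begins 54 mm behind the grasp point. The pads swing forward as they close: fully open they stand 13 mm farther back than shut.
Start: joints at [1.082, 0.333, 0.04, 1.465, -0.013, 1.343, -0.059], TCP at [246.978, -601.22, 231.308] pointing down, gripper open.
Joint ranges: [-2.58, 2.58], [-0.38, 2.09], [-1.3, 1.39], [0.25, 2.4], [-1.5, 4.64], [0.08, 2.09], [-2.65, 2.65]. Speed limits (rad/s): [2.22, 2.22, 2.79, 2.79, 3.14, 3.14, 3.14].

## Interface

Orientations are given as a unit quaternion [x, y, z, w].
In Python, from cell import manip gives the robot as it stands.
- The arm moves only by the tool send_rows, never from a script. Its argument "deltas" is a list of rows, each a list of 7 numbers: the shift along the tool's x, y, z in mm, then the turn, a rotation vector about the tool's x, y, z in degrees, then the finger opening in mm, from 0 to 85.4. A call has 1 to 12 rows; each row shifts and turns the commanded pose from where the row before left it, along the tool's axes as they then stand; what a row does not reach is not made up. A row lasts 1/10 s, in which the tool goes at most 50 mm and 8.59 degrees, less where a joint would pass 70% of its speed; a pose out of reach is approached as far as the arm can. A call is refused whole if a number of a shift passes 50 or a number of a turn 8.59, either way. A call with a gripper value outside its range is refused whole. The fingers move at their own pace and stop on an object; "newtons" is the grip in N (left out, the last holds). Time passes only in rows, so rows that do not move let the fingers close. It gives the time, the measured TCP pose, the force and the opening at its end, in the units of the state.
- manip.state(): the state, without advancing time (a new reading comes with each control period).
- manip.capture(name): name is "scene" or "side" or "wrist"; returns a dict with "frame" (480x640x3 uint8, red, green, blue), "fov_y" (degrees; the focal length in pixels is half the picture's height over the tangent of half this angle, whatever the lens; pixels are square), "cx", "cy" (the principal point, pixels), "R" (3x3) and "t" (3): a world point X has camera coordinates R X + t; the wrist camera has in their place "mount" (4x4, takes a point from camera to tool coordinates, whose origin is the TCP and whose axes are the flange's). Camera axes: x right, y down, z forward; pixel columns grow to the right and rows downward; lengths in mm; the calibration is good to about 2 mm. The wrist camera is an equidistant fisheye: a pixel r from the principal point sees the ray r / f radians off the axis. A picture is of the moment at which its call begins: read the wrist's pose just before it. There is no depth.
- manip.finish_job(): hands the job in, once; it reports no verdict.
Trained networks look in the newest picture that a camera, given by its name, has taken for a name from the list of things; names that differ only in an ending like _2 or _b are one class to them, and where a whole thing is asked for, a point or a joint stands for the part that bears it (a point fixed in the world has none). Each returns a list of dicts, best first, with "score" (0 to 1); they miss things now and then, are a little off and sometimes report something else, mostly with a low value. They report only what shows in the picture. A call takes as long as a camera call. They do not tell look-alikes from the thing itself.
- manip.find_in(camera, label): "box" ([left, top, width, height] as shares, 0 to 1, of the picture: columns of its width, rows of its height, round what is visible of it).
- manip.cut_out(camera, label): "mask" (480x640 bool, what is visible of it) and "box" ([left, top, width, height] as shares, 0 to 1, of the picture: columns of its width, rows of its height, round what is visible of it).
The state is a dict: "time_s": time; "q": joint angles; "qvel": joint speeds; "effort": joint torques, N m; "tcp_pos": TCP position; "eef_rot": TCP orientation; "force": force on the tool from outside, world axes, zero at the start; "ft_torque": the same for the moment, N m; "width": opening from 0.0 (shut) to 1.0 (fully open).
Only numpy, scipy, OpenCV 4.12 (cv2) and the standard library are available. Lean on these libraries where they do the work, as an engineer would, in place of code of your own. Each camera call takes 0.05 s, during which the arm holds its last target.

## Task

Push the open control module off the level loading deck onto the blue sloping plate so that it slides down into the corner formed by the two yellow fences, and nudge it gently until it sits fully home: flat on the plate, with its leading end and its long side flush against the fences. Do not press hard on the module, do not let it drop off the stand, and leave the stand's connector cap and everything on the bench where they are.

Things in the scene. Friction and masses are not known exactly. Their poses are not given: they have to be found in the camera images.
- stand: fixed loading stand; z up, +y horizontally away from the slope, +x towards the side with the long yellow fence (away from the robot at yaw 0); origin on the bench under the edge where deck meets slope. Its level grey deck (top 128 mm above the bench, no rims) covers x -106 to +156, y 0 to +150 mm; y = 0 is the edge to the slope.
- ramp: blue smooth plate, fixed to the stand, 250 mm long and 210 wide, sloping down from the deck's edge at 26 degrees. Origin on its top surface at the middle of its upper edge, flush with the deck; z square to the plate, +y uphill along it, x level along the edge. No rim except the two yellow fences.
- module: control module: aluminium tray 80 (its x) by 120 (its y) by 22 mm tall, green circuit board on top to 25 mm, black connector block (56 x 22 mm, to 33 mm height) near its rear (+y) end. Origin at the centre of its underside. 0.3 to 0.5 kg. It starts on the deck, its plain leading (-y) end towards the slope, up to 0.3 rad askew of the stand's y.
- nest: locating corner on the plate, fixed: origin at the inside corner of the two yellow fences, on the plate's surface; z square to the plate. Long fence: inner face at x = 0, from y = -12 to +165 mm. Short fence: inner face at y = 0, from x = -88 to 0. Both 12 mm thick, 16 mm high. The corner is turned 25 degrees on the plate, clockwise from above: both -y and +x lead downhill.
- seat (a point): point on the plate's surface at x = -40, y = +60 mm of the locating corner's frame, axes parallel to it: where the module's origin and axes lie when it is fully home. The surfaces are smooth (friction coefficient between 0.34 and 0.46, not known beforehand): the module slides down by gravity, but may stop short of either fence, or askew.
- cap: (mm) black and orange connector cap, 34 x 46 x 26, loose on the far side of the loading deck; a bystander; origin at the centre of its underside; must not be moved
- cover: (mm) loose finned aluminium housing cover, 85 x 125 x 21, on the bench to the left; a bystander; origin at the centre of its underside; must not be moved
- meter: (mm) yellow hand multimeter, 75 x 150 x 40, on the bench to the right; a bystander; origin at the centre of its underside; must not be moved
- tray: (mm) grey divided parts tray, 110 x 160 x 35, on the bench to the left; a bystander; origin at the centre of its underside; must not be moved
- driver: (mm) screwdriver with red handle, 190 long, on the bench to the right, below the slope; a bystander; origin at the underside of its middle; must not be moved
- cleaner: (mm) white bottle with red cap, 52 diameter, 130 tall, on the bench to the right; a bystander; origin at the centre of its underside; must not be moved
- tape: (mm) roll of amber tape, 90 diameter, 20 tall, lying on the bench in front of the robot; a bystander; origin at the centre of its underside; must not be moved
Things that resemble listed ones, but are neither listed nor needed, are in the scene too. What is shaped like the module but orange or pink is not meant.

How it is judged (in metres and radians):
On the way:
1. the module has left the deck and lies flat on the sloping plate (angle between the z axis of module and the z axis of nest, either way round below 0.06 rad and z of module in the frame of nest between -0.006 and 0.006 m), for 0.1 s.
At the end, for the whole second after the job is handed in: The module rests flat on the sloping plate, home in the corner: its centre within 3 mm of the fully seated place along each fence and 4 mm in height, square to the fences within 2 degrees, and at rest (x of module in the frame of nest between -0.043 and -0.037 m and y of module in the frame of nest between 0.057 and 0.063 m and z of module in the frame of nest between -0.004 and 0.004 m and angle between the y axis of module and the y axis of nest, either way round below 0.035 rad and angle between the z axis of module and the z axis of nest, either way round below 0.035 rad and linear speed of module below 0.01 m/s and angular speed of module below 0.05 rad/s); the robot touches nothing.
It fails at once if the fingers press the module with more than 60 N (contact force between the fingers and module above 60 N).
It fails at once if the module falls off the stand or is flipped over (height (world z) of module below 0.015 m or angle between module's own z axis and vertical above 0.9 rad).
It fails at once if the cap or anything on the bench is moved by more than 15 mm (distance of any of cap, cover, meter, tray, driver, cleaner, tape from where it was at the start of the episode above 0.015 m).
It also fails if it takes over 61 s, if anything falls off the work surface, if the arm or the gripper's body presses on something with over 40 N, if the wrist force passes 120 N, or if a joint passes its speed limit or range.

## Working session

There is one attempt and no reset: what is moved stays moved. The work goes in short steps, Python scripts to look and compute and a tool call to move; the robot and the scene stay as the last step left them, time stands still between calls to the robot, and variables do not carry over. Pictures are saved under pics/ and viewed, and the job is handed in when it is done.

Besides the shell and the picture viewer there is one more tool, called after "Call:" by a JSON object that holds its "fn" and its "kwargs", one argument or row to a line. send_rows: Moves the arm, as the interface text tells. Its arguments: {"type":"object","properties":{"deltas":{"type":"array","items":{"type":"array","items":{"type":"number"}}},"newtons":{"type":"number"}},"required":["deltas"]}

```bash
ls; mkdir -p pics; python3 - <<'E'
from cell import manip
import cv2,json
print(manip.state())
for n in ("scene","side","wrist"):
    c=manip.capture(n)
    cv2.imwrite(f"pics/{n}0.png",c["frame"][:,:,::-1])
    print(n,{k:(v.tolist() if hasattr(v,'tolist') else v) for k,v in c.items() if k!="frame"})
    for l in ("module","cap","nest","ramp","stand"):
        try: print(l,[(round(d["score"],2),[round(b*s) for b,s in zip(d["box"],(640,480,640,480))]) for d in manip.find_in(n,l)][:4])
        except Exception as e: print(l,e)
E
```

```text
pics
{'time_s': 0.0, 'q': array([ 1.08181325,  0.33395728,  0.03985   ,  1.46626155, -0.01338939,
        1.34330646, -0.05848915]), 'qvel': array([ 0.00090269, -0.00052241, -0.00058337, -0.00110105, -0.00023021,
        0.00139856,  0.00086634]), 'effort': array([-8.08157893e-05, -6.58545899e+01,  1.36605721e+00, -4.05565524e+01,
        1.69327611e-02,  1.23706911e-02, -4.04125876e-05]), 'tcp_pos': array([ 246.80266167, -600.8299508 ,  230.39572586]), 'eef_rot': array([ 9.81066534e-01,  1.93669205e-01, -2.18501050e-04, -8.04343766e-04]), 'force': array([ 0.25245942,  0.47553006, -1.05380248]), 'ft_torque': array([ 0.07260988,  0.02515882, -0.01216917]), 'width': 0.9996730239240733}
scene {'fov_y': 57.319684238495576, 'cx': 319.37337300727864, 'cy': 238.09444824417412, 'R': [[0.8197035575044809, 0.5727115086250858, 0.009359791817998063], [0.42284389491360186, -0.594018448233745, -0.6843574531575355], [-0.3863795004251555, 0.5649279697858409, -0.7290866002093686]], 't': [-473.6250647211992, -175.0021267665857, 1375.7114227252077]}
module [(0.91, [403, 255, 33, 43]), (0.73, [245, 192,
[... 466 characters left out ...]
6227]], 't': [536.9829959850052, 107.65154165452206, 1521.8550061369274]}
module [(0.91, [381, 271, 59, 44]), (0.81, [305, 248, 46, 47]), (0.62, [192, 265, 41, 43])]
cap [(0.87, [251, 269, 21, 18])]
nest [(0.88, [272, 223, 62, 23])]
ramp []
stand [(0.88, [246, 224, 126, 120])]
wrist {'fov_y': 65.70646984690485, 'cx': 323.05251044922505, 'cy': 244.039948342183, 'mount': [[-0.0008632652230199378, -0.9586177101608271, -0.2846951712607096, 72.63133897074684], [0.9999995969442901, -0.0008977895350190358, -9.230668711379205e-06, -0.6556507561564784], [-0.00024674766292513456, -0.284695064481211, 0.95861809881497, -142.1035838762084], [0.0, 0.0, 0.0, 1.0]]}
module []
cap []
nest []
ramp []
stand []
```

View pics/scene0.png

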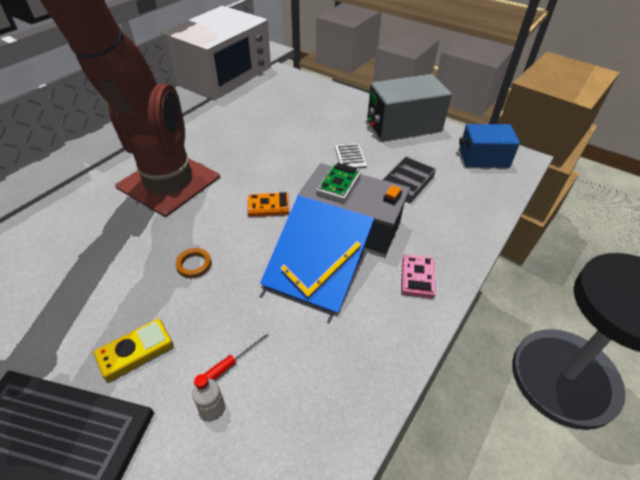

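View pics/side0.png

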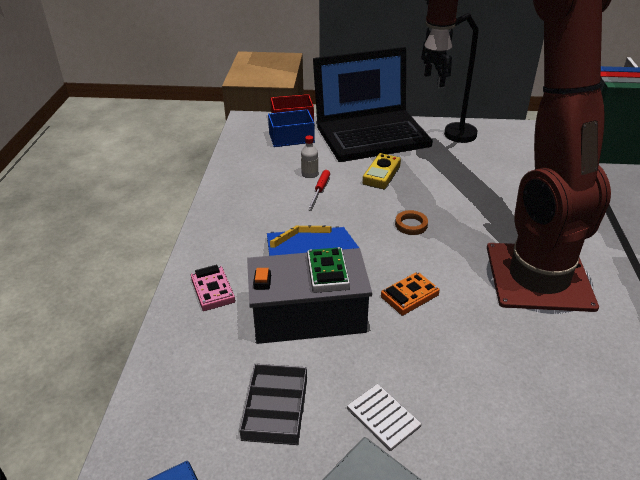

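View pics/wrist0.png

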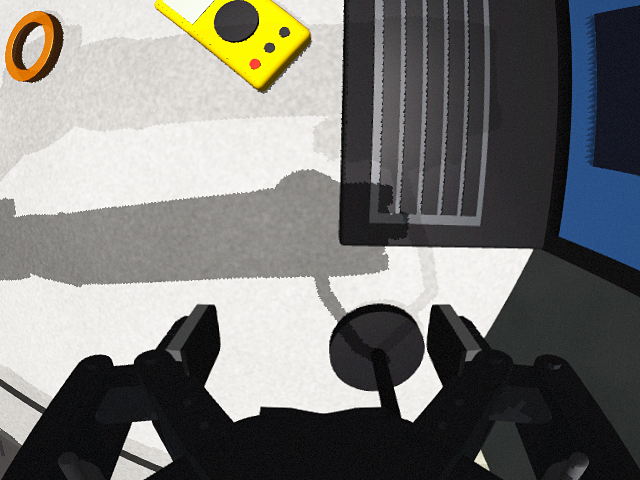

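```bash
python3 - <<'E'
import cv2
a=cv2.imread('pics/scene0.png')[140:340,230:450]; cv2.imwrite('pics/scene0z.png',cv2.resize(a,None,fx=3,fy=3,interpolation=2)[:600])
a=cv2.imread('pics/side0.png')[210:360,230:390]; cv2.imwrite('pics/side0z.png',cv2.resize(a,None,fx=4,fy=4,interpolation=2)[:600])
E
```

```text
(no output)
```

The scene image shows the blue plate around (315,255), the green module on the deck at (340,182), the cap at (393,192), and the fences' corner at about (308,293). The orange and pink boards are decoys. The wrist camera sees only the meter, tape and laptop.

View pics/scene0z.png

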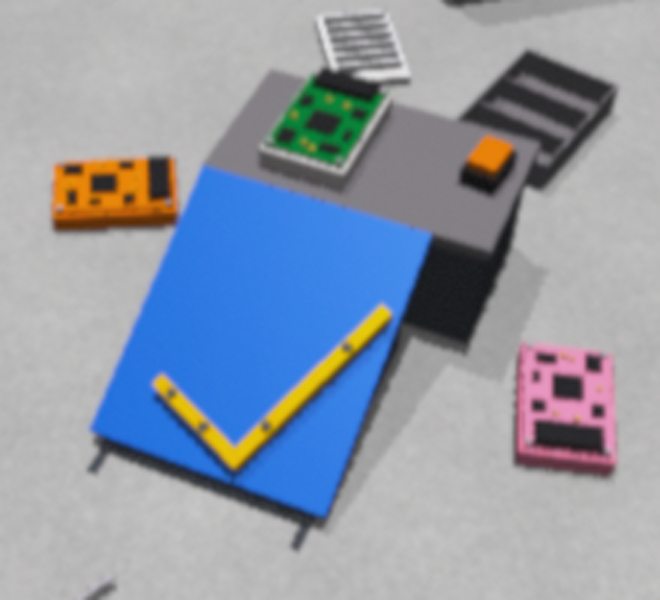

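View pics/side0z.png

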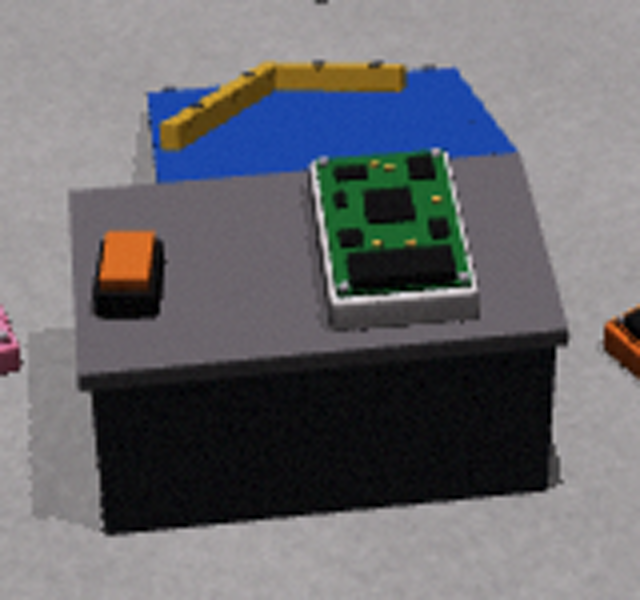

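The close-ups show the module on the deck, nearly square to it, with its connector at the rear. The cap is clear at the +x side. Next I'll fit the stand, module and nest poses from the clicked corners.

```bash
cat > h.py <<'E'
import numpy as np, cv2
from scipy.optimize import least_squares
from scipy.spatial.transform import Rotation as Ro
CAL={'scene':dict(fov=57.319684238495576,cx=319.37337300727864,cy=238.09444824417412,R=np.array([[0.8197035575044809,0.5727115086250858,0.009359791817998063],[0.42284389491360186,-0.594018448233745,-0.6843574531575355],[-0.3863795004251555,0.5649279697858409,-0.7290866002093686]]),t=np.array([-473.6250647211992,-175.0021267665857,1375.7114227252077])),
'side':dict(fov=43.257132354968185,cx=325.52867274218937,cy=233.60709592874025,R=np.array([[-0.9977342365716936,-0.06727426216870351,-0.0007528760556817222],[-0.041167834523552174,0.6193282641279446,-0.7840521096540126],[0.053212804599457986,-0.7822446387811952,-0.6206945484896227]]),t=np.array([536.9829959850052,107.65154165452206,1521.8550061369274]))}
MOUNT=np.array([[-0.0008632652230199378,-0.9586177101608271,-0.2846951712607096,72.63133897074684],[0.9999995969442901,-0.0008977895350190358,-9.230668711379205e-06,-0.6556507561564784],[-0.00024674766292513456,-0.284695064481211,0.95861809881497,-142.1035838762084],[0,0,0,1]])
def proj(cam,X):
    c=CAL[cam]; f=240/np.tan(np.radians(c['fov']/2)); p=np.atleast_2d(X)@c['R'].T+c['t']
    return np.c_[c['cx']+f*p[:,0]/p[:,2], c['cy']+f*p[:,1]/p[:,2]]
WF=240/np.tan(np.radians(65.70646984690485/2)); WC=np.array([323.05251044922505,244.039948342183])
def projw(X,tcp,quat):
    Rt=Ro.from_quat(quat).as_matrix(); T=np.eye(4); T[:3,:3]=Rt; T[:3,3]=tcp
    M=np.linalg.inv(T@MOUNT); p=np.atleast_2d(X)@M[:3,:3].T+M[:3,3]
    r=np.hypot(p[:,0],p[:,1]); th=np.arctan2(r,p[:,2])
    return WC+ (WF*th/np.maximum(r,1e-9))[:,None]*p[:,:2]
def rz(a): return Ro.from_euler('z',a).as_matrix()
def stand2w(s,P): return np.atleast_2d(P)@rz(s[2]).T+np.array([s[0],s[1],0])
A=np.radians(26); RR=Ro.from_euler('x',A).as_matrix()  # ramp frame: +y uphill
def ramp2s(P): return np.atleast_2d(P)@RR.T+np.array([0,0,128.])
def nest2r(n,P): return np.atleast_2d(P)@rz(-np.radians(25)).T+np.array([n[0],n[1],0])
def mod2s(m,P): return np.atleast_2d(P)@rz(m[2]).T+np.array([m[0],m[1],128])
def uz(p,s,o): p=np.array(p,float); return (p+.5)/s-.5+np.array(o)
E
cat > fit1.py <<'E'
from h import *
S=lambda *p: uz(p,3,(230,140)); D=lambda *p: uz(p,4,(230,210))
dk=[((-106,0,128),'scene',S(203,165)),((-106,150,128),'scene',S(268,70)),((156,0,128),'scene',S(490,252)),((156,150,128),'scene',S(538,143)),
((156,150,128),'side',D(79,375)),((-106,150,128),'side',D(567,333)),((156,0,128),'side',D(70,190)),((-106,0,128),'side',D(518,153))]
rp=[((-105,-250,0),'scene',S(92,430)),((105,-250,0),'scene',S(325,518)),((105,0,0),'scene',S(432,235)),((-105,-250,0),'side',D(460,69)),((105,-250,0),'side',D(149,93))]
obs=[(np.array(p,float),c,u) for p,c,u in dk]+[(ramp2s(p)[0],c,u) for p,c,u in rp]
def res(s): return np.concatenate([(proj(c,stand2w(s,p))[0]-u) for p,c,u in obs])
best=min((least_squares(res,[600,0,a],loss='soft_l1') for a in (-.5,0,.5,1)),key=lambda r:r.cost)
s=best.x; print('stand',s,best.cost); print(np.round(best.fun.reshape(-1,2),1).tolist())
mo=[((-40,-60,22),'scene',S(262,147)),((40,-60,22),'scene',S(348,171)),((-40,-60,0),'scene',S(263,164)),((40,-60,0),'scene',S(344,188)),((40,60,22),'scene',S(391,97)),
((40,60,22),'side',D(332,300)),((-40,60,22),'side',D(478,291)),((40,60,0),'side',D(335,327)),((-40,60,0),'side',D(477,317)),((40,-60,22),'side',D(312,160)),((-40,-60,22),'side',D(448,152))]
def resm(m): return np.concatenate([(proj(c,stand2w(s,mod2s(m,p)))[0]-u) for p,c,u in mo])
r=least_squares(resm,[0,70,0],loss='soft_l1'); m=r.x; print('module in stand',m,r.cost); print(np.round(r.fun.reshape(-1,2),1).tolist())
ne=[((0,0,16),'scene',S(236,444)),((0,165,16),'scene',S(383,306)),((-88,0,16),'scene',S(162,373)),((12,-12,16),'scene',S(234,463)),((12,165,16),'scene',S(391,313)),((-88,-12,16),'scene',S(152,383)),
((0,165,16),'side',D(180,122)),((12,165,16),'side',D(163,121)),((-88,-12,16),'side',D(404,66))]
def resn(n): return np.concatenate([(proj(c,stand2w(s,ramp2s(nest2r(n,p))))[0]-u) for p,c,u in ne])
r=least_squares(resn,[0,-180],loss='soft_l1'); n=r.x; print('nest in ramp',n,r.cost); print(np.round(r.fun.reshape(-1,2),1).tolist())
print('mod world',stand2w(s,mod2s(m,(0,0,0))),'seat world',stand2w(s,ramp2s(nest2r(n,(-40,60,0)))),'seat ramp',nest2r(n,(-40,60,0)))
for p in [(-106,0,0),(156,0,0),(-106,150,0),(156,150,0)]: print(stand2w(s,p))
E
python3 fit1.py
```

```text
stand [5.57542807e+02 9.28973877e+01 1.97702605e-01] 2.7851734435400393
[[-0.7, -0.0], [0.6, -0.3], [0.0, -0.1], [0.6, 0.0], [-0.7, 0.4], [0.5, -0.5], [-0.5, 0.3], [0.5, 0.0], [-1.4, 0.1], [-0.3, -0.1], [-0.4, -0.3], [-1.0, -0.2], [-0.3, 0.0]]
module in stand [-1.97444353e+01  7.71475339e+01  8.21724508e-04] 9.886840577984758
[[-1.4, 0.4], [-1.2, 0.8], [-1.8, 1.2], [-0.3, 1.6], [0.7, -1.5], [-0.3, 1.4], [0.6, 0.3], [-0.9, 2.2], [0.6, 1.3], [-1.3, 0.3], [-0.4, -0.7]]
nest in ramp [  20.17558732 -223.5138057 ] 3.69809950327398
[[-0.6, 0.7], [-0.5, -1.1], [0.0, -0.4], [-0.2, 1.4], [0.3, -0.2], [-0.2, -0.3], [-0.7, 1.0], [-1.0, 1.2], [0.4, -0.2]]
mod world [[523.02988194 164.66397268 128.        ]] seat world [[593.5169818  -39.43847743  61.26649379]] seat ramp [[   9.28037154 -152.23060801    0.        ]]
[[453.60764322  72.07716364   0.        ]]
[[710.50399142 123.53847223   0.        ]]
[[424.14506197 219.15522559   0.        ]]
[[681.04141016 270.61653418   0.        ]]
```

```bash
cat > plan.py <<'E'
import sys
from h import *
from cell import manip
# constant-twist plan: plan.py x y z yawdeg nrows   (tool pointing down)
def plan(x,y,z,yaw,n):
    st=manip.state(); R0=Ro.from_quat(st['eef_rot']).as_matrix(); p0=st['tcp_pos']
    y0=np.degrees(np.arctan2(R0[1,0],R0[0,0])); d=(yaw-y0+180)%360-180; th=-d/n
    Rs=np.zeros((3,3)); R=R0.copy()
    for k in range(n):
        Rs+=R; R=R@rz(np.radians(th))
    dd=np.linalg.solve(Rs,np.array([x,y,z])-p0)
    print('t',st['time_s'],'pos',p0.round(1),'yaw',y0.round(2),'tiltz',R0[:,2].round(3),'F',st['force'].round(1),'w',round(st['width'],3))
    print('row x',n,':',dd.round(1),'turnz',round(th,2))
if __name__=='__main__':
    v=list(map(float,sys.argv[1:])); plan(*v[:4],int(v[4]))
E
python3 - <<'E'
from h import *
s=[557.54,92.9,.1977]
print(stand2w(s,(0,190,330)))
E
python3 plan.py 520.2 279.2 330 101.3 22
```

```text
[[520.22121571 279.19897568 330.        ]]
t 0.9 pos [ 247.  -601.2  231.3] yaw 22.33 tiltz [ 0.  0. -1.] F [ 0.3 -0.5  0.1] w 1.0
row x 22 : [ 44.3 -10.   -4.5] turnz -3.59
```

Call:
{"fn": "send_rows", "kwargs": {
  "deltas": [
    [44.3,-10,-4.5,0,0,-3.59,60],
    [44.3,-10,-4.5,0,0,-3.59,60],
    [44.3,-10,-4.5,0,0,-3.59,60],
    [44.3,-10,-4.5,0,0,-3.59,60],
    [44.3,-10,-4.5,0,0,-3.59,60],
    [44.3,-10,-4.5,0,0,-3.59,60],
    [44.3,-10,-4.5,0,0,-3.59,60],
    [44.3,-10,-4.5,0,0,-3.59,60],
    [44.3,-10,-4.5,0,0,-3.59,60],
    [44.3,-10,-4.5,0,0,-3.59,60],
    [44.3,-10,-4.5,0,0,-3.59,60]
  ]
}}

```text
time_s: 2.0
tcp_pos: [542.4, -208.3, 281.1]
eef_rot: [0.857, 0.515, 0.0, 0.0]
force: [1.1, 0.9, -0.0]
width: 0.702
```

Call:
{"fn": "send_rows", "kwargs": {
  "deltas": [
    [44.3,-10,-4.5,0,0,-3.59,60],
    [44.3,-10,-4.5,0,0,-3.59,60],
    [44.3,-10,-4.5,0,0,-3.59,60],
    [44.3,-10,-4.5,0,0,-3.59,60],
    [44.3,-10,-4.5,0,0,-3.59,60],
    [44.3,-10,-4.5,0,0,-3.59,60],
    [44.3,-10,-4.5,0,0,-3.59,60],
    [44.3,-10,-4.5,0,0,-3.59,60],
    [44.3,-10,-4.5,0,0,-3.59,60],
    [44.3,-10,-4.5,0,0,-3.59,60],
    [44.3,-10,-4.5,0,0,-3.59,60],
    [0,0,0,0,0,0,60]
  ]
}}

```text
time_s: 3.2
tcp_pos: [516.5, 286.7, 331.5]
eef_rot: [0.629, 0.777, 0.001, -0.001]
force: [-0.7, -0.4, 1.2]
width: 0.703
```

```bash
cat > shot.py <<'E'
import sys
from h import *
from cell import manip
tag=sys.argv[1]
st=manip.state()
print('t',st['time_s'],st['tcp_pos'].round(1).tolist(),st['eef_rot'].round(4).tolist(),'F',st['force'].round(1),'w',round(st['width'],3))
for n in sys.argv[2:]:
    f=manip.capture(n)['frame'][:,:,::-1]
    cv2.imwrite(f'pics/{n}_{tag}.png',f)
    if n=='scene': cv2.imwrite(f'pics/{n}_{tag}z.png',cv2.resize(f[140:340,230:450],None,fx=3,fy=3,interpolation=2))
    if n=='side': cv2.imwrite(f'pics/{n}_{tag}z.png',cv2.resize(f[200:350,230:430],None,fx=4,fy=4,interpolation=2))
np.savez(f'pics/st_{tag}.npz',pos=st['tcp_pos'],quat=st['eef_rot'])
E
python3 shot.py a wrist
```

```text
t 3.2 [516.5, 286.7, 331.5] [0.6292, 0.7772, 0.0014, -0.0012] F [-0.7 -0.4  1.2] w 0.703
```

View pics/wrist_a.png

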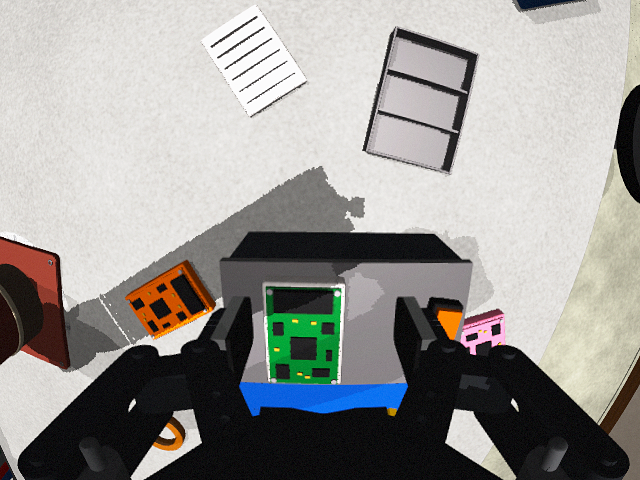

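The wrist view shows the module's tray from about (263,283) to (345,384), square to the deck. The deck's rear edge is at row 262, and the cap is at (447,317) behind the right finger. I'll project my pose estimates onto this picture to check them.

```bash
cat > ov.py <<'E'
from h import *
S=[557.54,92.9,.1977]; M=[-19.74,77.15,0.0008]; N=[20.2,-223.5]
def box(x0,x1,y0,y1,z): return np.array([(x0,y0,z),(x1,y0,z),(x1,y1,z),(x0,y1,z)],float)
def polys(S,M,N):
    return [(stand2w(S,box(-106,156,0,150,128)),(255,0,255)),(stand2w(S,ramp2s(box(-105,105,-250,0,0))),(255,255,0)),
    (stand2w(S,mod2s(M,box(-40,40,-60,60,22))),(0,0,255)),(stand2w(S,mod2s(M,box(-40,40,-60,60,0))),(0,255,255)),
    (stand2w(S,ramp2s(nest2r(N,box(0,12,-12,165,16)))),(0,128,0)),(stand2w(S,ramp2s(nest2r(N,box(-88,0,-12,0,16)))),(0,128,0))]
if __name__=='__main__':
    d=np.load('pics/st_a.npz')
    im=cv2.imread('pics/wrist_a.png'); big=cv2.resize(im,None,fx=3,fy=3,interpolation=2)
    for P,c in polys(S,M,N):
        u=projw(P,d['pos'],d['quat']); print(u.round(1).tolist())
        cv2.polylines(big,[np.round((u+.5)*3-.5).astype(int)],True,c,1)
    cv2.imwrite('pics/ov_a.png',big[690:1290,600:1400])
E
python3 ov.py
```

```text
[[233.1, 381.2], [453.0, 380.1], [474.4, 263.0], [220.2, 260.9]]
[[261.3, 443.3], [382.2, 444.2], [412.6, 382.7], [233.9, 381.3]]
[[268.7, 383.3], [342.5, 384.7], [346.6, 283.2], [262.1, 282.1]]
[[271.1, 371.7], [341.6, 372.9], [345.3, 274.8], [265.4, 273.8]]
[[330.9, 451.7], [337.3, 452.4], [398.6, 419.0], [391.2, 418.0]]
[[281.3, 444.5], [330.9, 451.7], [334.2, 449.9], [283.9, 442.7]]
```

View pics/ov_a.png

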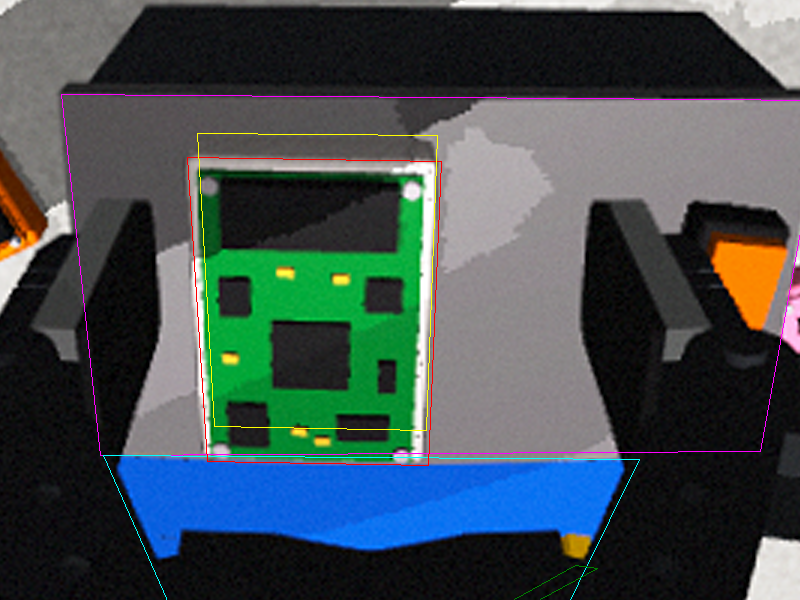

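My overlay agrees with the wrist picture to 1–2 px. I'll close the fingers and push the module's left side slightly behind its centre. That should shift it about +20 mm in x and turn it a little clockwise, towards the nest's orientation.

```bash
cat > go.py <<'E'
# go.py sx sy h yaw_rel_stand n : stand coords
import sys
from h import *
from plan import plan
v=list(map(float,sys.argv[1:])); s=[557.54,92.9,.1977]
w=stand2w(s,(v[0],v[1],v[2]))[0]; print('world',w.round(1)); plan(*w,11.33+90+v[3],int(v[4]))
E
python3 go.py -93 92 220 0 5; python3 go.py -93 92 136 0 8
```

```text
world [448.3 164.8 220. ]
t 3.25 pos [518.4 283.1 330.9] yaw 101.7 tiltz [ 0.     0.002 -1.   ] F [ 0.2 -1.2 -1.1] w 0.703
row x 5 : [-20.4 -18.5  22.1] turnz 0.07
world [448.3 164.8 136. ]
t 3.25 pos [518.4 283.1 330.9] yaw 101.7 tiltz [ 0.     0.002 -1.   ] F [ 0.2 -1.2 -1.1] w 0.703
row x 8 : [-12.8 -11.6  24.3] turnz 0.05
```

Call:
{"fn": "send_rows", "kwargs": {
  "deltas": [
    [-15,-23,15,0,0,0.07,0],
    [-20,-23,15,0,0,0.07,0],
    [-20,-23,20,0,0,0.07,0],
    [-20,-23,20,0,0,0.07,0],
    [-26,0,20,0,0,0.07,0],
    [0,0,20,0,0,0,0],
    [0,0,0,0,0,0,0]
  ]
}}

```text
time_s: 3.95
tcp_pos: [448.9, 159.9, 218.3]
eef_rot: [0.638, 0.77, -0.002, -0.001]
force: [-0.5, -0.3, -0.1]
width: -0.0
```

```bash
python3 go.py -93 92 136 0 6;python3 shot.py b wrist
```

```text
world [448.3 164.8 136. ]
t 3.95 pos [448.9 159.9 218.3] yaw 100.75 tiltz [-0.003 -0.001 -1.   ] F [-0.5 -0.3 -0.1] w -0.0
row x 6 : [ 0.8  0.1 13.7] turnz -0.1
t 3.95 [448.9, 159.9, 218.3] [0.6378, 0.7702, -0.0016, -0.0008] F [-0.5 -0.3 -0.1] w -0.0
```

View pics/wrist_b.png

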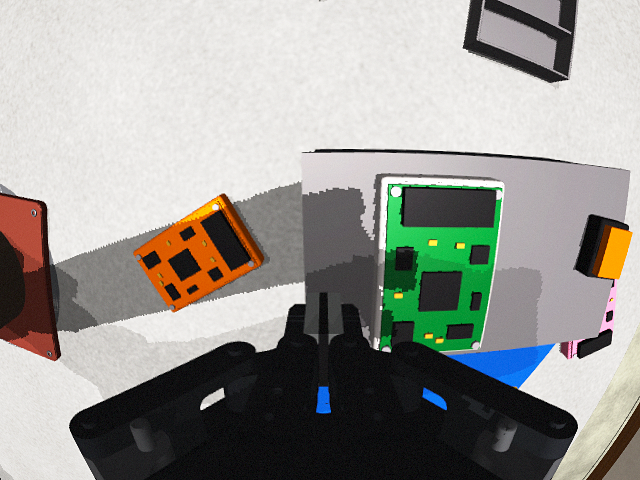

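The closed fingers are left of the module, around (325,310). The module's left side is at column 380, so there is a clear gap to descend into.

Call:
{"fn": "send_rows", "kwargs": {
  "deltas": [
    [1,0,20,0,0,-0.2,0],
    [1,0,20,0,0,-0.2,0],
    [1,0,20,0,0,-0.1,0],
    [1,0,15,0,0,0,0],
    [0,0,6,0,0,0,0],
    [0,0,0,0,0,0,0]
  ]
}}

```text
time_s: 4.6
tcp_pos: [449.2, 166.6, 139.7]
eef_rot: [0.633, 0.774, 0.0, -0.0]
force: [0.4, 0.2, 0.2]
width: -0.003
```

```bash
python3 go.py -93 92 136 0 1;python3 shot.py c wrist
```

```text
world [448.3 164.8 136. ]
t 4.6 pos [449.2 166.6 139.7] yaw 101.48 tiltz [-0.  0. -1.] F [0.4 0.2 0.2] w -0.003
row x 1 : [-1.5 -1.2  3.7] turnz 0.15
t 4.6 [449.2, 166.6, 139.7] [0.6329, 0.7743, 0.0, -0.0002] F [0.4 0.2 0.2] w -0.003
```

View pics/wrist_c.png

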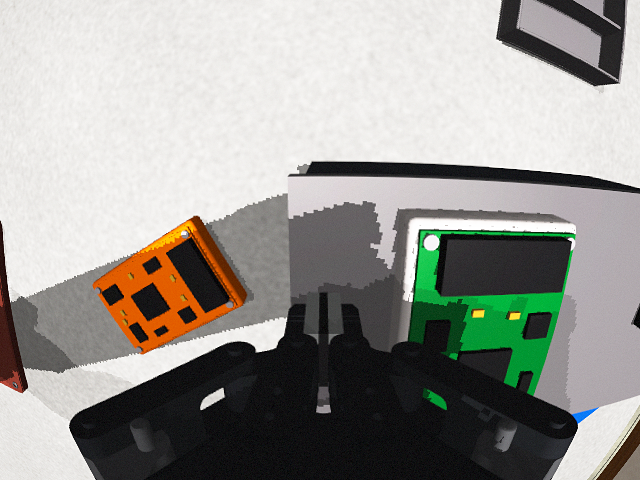

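Call:
{"fn": "send_rows", "kwargs": {
  "deltas": [
    [0,5,1,0,0,0,0],
    [0,5,0,0,0,0,0],
    [0,5,0,0,0,0,0],
    [0,4,0,0,0,0,0],
    [0,4,0,0,0,0,0],
    [0,4,0,0,0,0,0],
    [0,4,0,0,0,0,0],
    [0,4,0,0,0,0,0],
    [0,0,0,0,0,0,0]
  ]
}}

```text
time_s: 5.55
tcp_pos: [483.9, 173.3, 138.3]
eef_rot: [0.633, 0.774, 0.0, 0.0]
force: [-0.3, 0.3, -0.1]
width: 0.002
```

```bash
python3 go.py -50 92 137 0 1;python3 shot.py d wrist side
```

```text
world [490.4 173.3 137. ]
t 5.55 pos [483.9 173.3 138.3] yaw 101.46 tiltz [ 0.  0. -1.] F [-0.3  0.3 -0.1] w 0.002
row x 1 : [-1.4  6.4  1.3] turnz 0.13
t 5.55 [483.9, 173.3, 138.3] [0.633, 0.7741, 0.0002, 0.0] F [-0.3  0.3 -0.1] w 0.002
```

View pics/wrist_d.png

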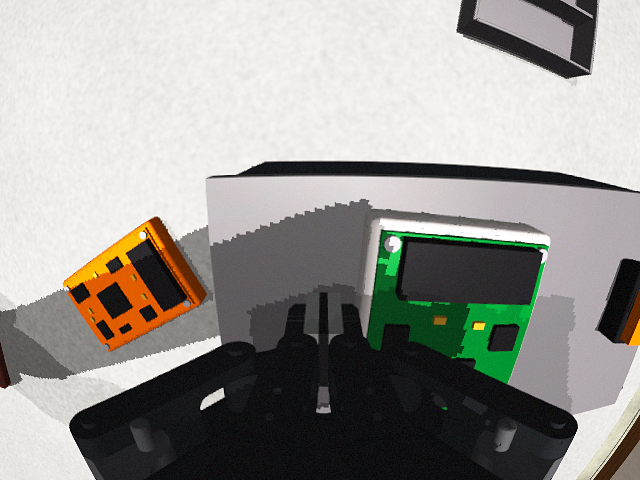

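View pics/side_dz.png

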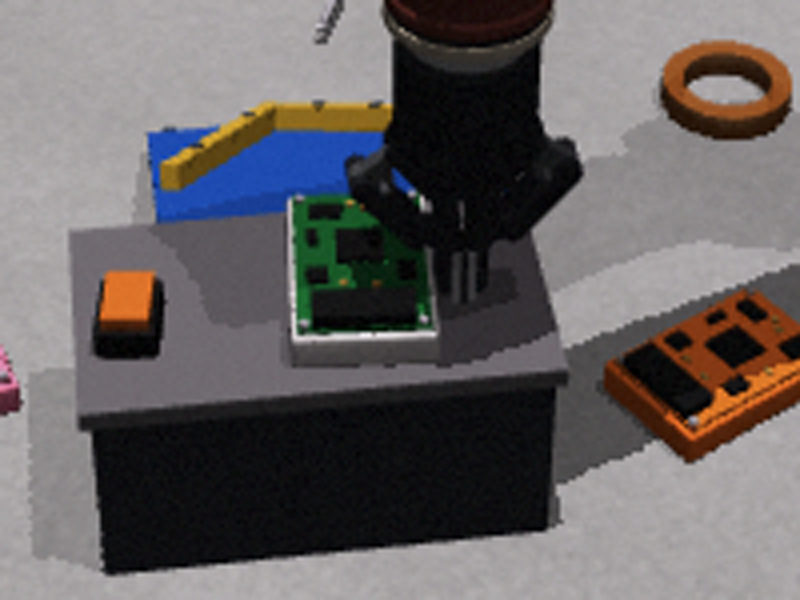

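```bash
cat > fm.py <<'E'
from h import *
S=[557.54,92.9,.1977]
D=lambda *p: uz(p,4,(230,200))
mo=[((40,60,0),D(291,364)),((-40,60,0),D(438,353)),((40,60,22),D(289,336)),((-40,60,22),D(439,329)),((40,-60,22),D(288,197))]
r=least_squares(lambda m:np.concatenate([(proj('side',stand2w(S,mod2s(m,p)))[0]-u) for p,u in mo]),[0,77,-.1],loss='soft_l1'); print(r.x,np.degrees(r.x[2]),r.fun.reshape(-1,2).round(1).tolist())
d=np.load('pics/st_d.npz'); im=cv2.imread('pics/wrist_d.png'); big=cv2.resize(im,None,fx=2,fy=2,interpolation=2)
from ov import box
for z in (0,22):
    u=projw(stand2w(S,mod2s(r.x,box(-40,40,-60,60,z))),d['pos'],d['quat']); cv2.polylines(big,[np.round(u*2).astype(int)],True,(0,0,255) if z else (0,255,255),1)
cv2.imwrite('pics/ov_d.png',big[300:900,480:1280])
E
python3 fm.py
```

```text
[-3.77754249 69.11165738 -0.08206147] -4.701775650594223 [[-0.2, 0.1], [0.3, 1.6], [0.1, -0.4], [0.2, 0.1], [-0.6, -1.7]]
```

View pics/ov_d.png

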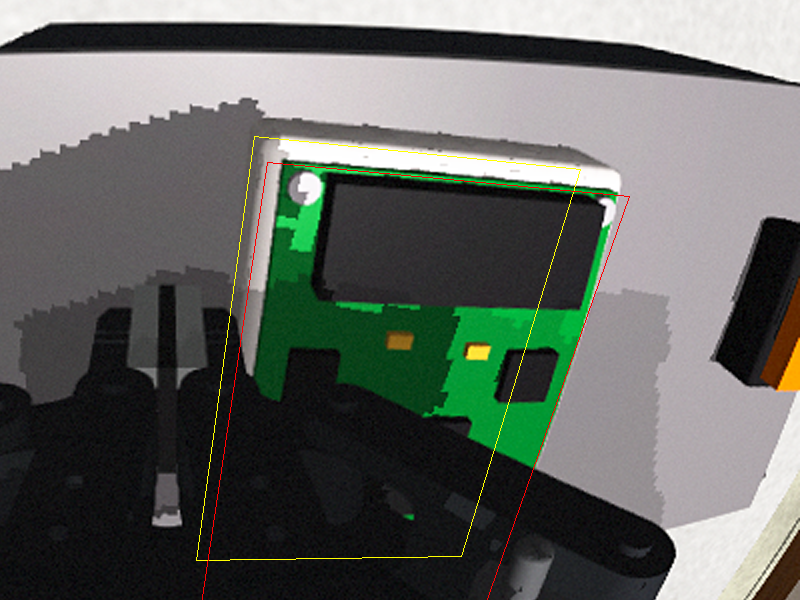

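The module now sits at about x −4, y 76, yaw −4.5°. I'll push again nearer its rear end for some more clockwise yaw.

Call:
{"fn": "send_rows", "kwargs": {
  "deltas": [
    [0,-5,0,0,0,0,0],
    [14,0,0,0,0,0,0],
    [13,0,0,0,0,0,0],
    [0,5,0,0,0,0,0],
    [0,4,0,0,0,0,0],
    [0,3,0,0,0,0,0],
    [0,3,0,0,0,0,0],
    [0,3,0,0,0,0,0],
    [0,1,0,0,0,0,0],
    [0,0,0,0,0,0,0]
  ]
}}

```text
time_s: 6.65
tcp_pos: [491.8, 202.3, 138.3]
eef_rot: [0.633, 0.774, -0.0, -0.0]
force: [-1.0, -0.4, 0.6]
width: -0.001
```

```bash
python3 go.py -50 92 137 0 1;python3 shot.py e wrist side
```

```text
world [490.4 173.3 137. ]
t 6.65 pos [491.8 202.3 138.3] yaw 101.44 tiltz [-0.  0. -1.] F [-1.  -0.4  0.6] w -0.001
row x 1 : [-28.2  -7.1   1.3] turnz 0.11
t 6.65 [491.8, 202.3, 138.3] [0.6331, 0.7741, -0.0, -0.0] F [-1.  -0.4  0.6] w -0.001
```

View pics/wrist_e.png

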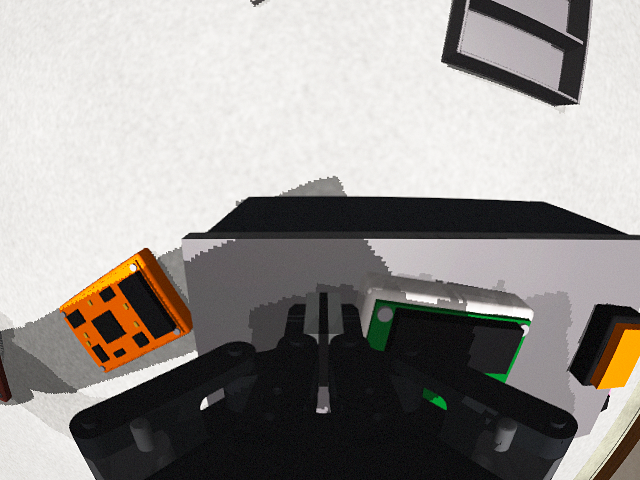

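View pics/side_ez.png

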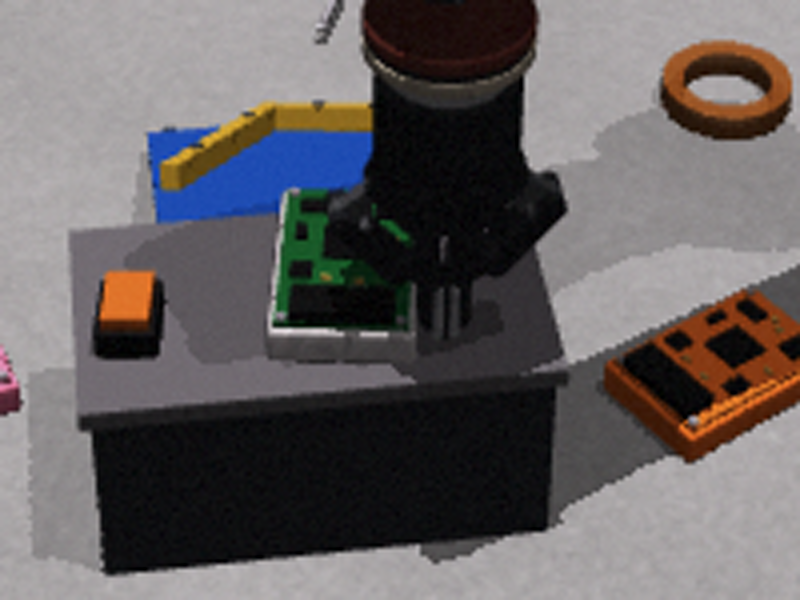

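```bash
cat > fm2.py <<'E'
from h import *
S=[557.54,92.9,.1977]
D=lambda *p: uz(p,4,(230,200))
mo=[((40,60,0),D(269,357)),((-40,60,0),D(414,362)),((40,60,22),D(266,332)),((-40,60,22),D(414,337)),((40,-60,22),D(283,190))]
d=np.load('pics/st_e.npz')
mw=[((-40,60,22),(372,290)),((40,60,22),(534,312))]
f=lambda m:np.concatenate([(proj('side',stand2w(S,mod2s(m,p)))[0]-u) for p,u in mo]+[.5*(projw(stand2w(S,mod2s(m,p)),d['pos'],d['quat'])[0]-u) for p,u in mw])
r=least_squares(f,[0,77,-.1],loss='soft_l1'); print(r.x,np.degrees(r.x[2]),r.fun.reshape(-1,2).round(1).tolist())
E
python3 fm2.py
```

```text
[ 3.57129309 69.71326528 -0.17436076] -9.99013550570841 [[-0.6, 1.2], [0.4, 1.1], [-0.1, -0.1], [0.5, -0.2], [-0.1, -0.6], [-0.7, -0.0], [2.8, 0.6]]
```

Call:
{"fn": "send_rows", "kwargs": {
  "deltas": [
    [0,-8,0,0,0,0,0],
    [25,-2,0,0,0,0,0],
    [25,0,0,0,0,0,0],
    [0,25,0,0,0,3,20],
    [0,25,0,0,0,3,44],
    [0,20,0,0,0,4,44],
    [0,0,0,0,0,0,44],
    [0,0,0,0,0,0,44]
  ]
}}

```text
time_s: 7.55
tcp_pos: [540.4, 260.0, 138.1]
eef_rot: [0.698, 0.716, -0.0, -0.0]
force: [-1.1, -0.3, 0.6]
width: 0.517
```

```bash
python3 go.py 18 156 134 -10 3;python3 shot.py f wrist
```

```text
world [544.5 249.4 134. ]
t 7.55 pos [540.4 260.  138.1] yaw 91.53 tiltz [-0.001  0.    -1.   ] F [-1.1 -0.3  0.6] w 0.517
row x 3 : [-3.6  1.3  1.4] turnz 0.07
t 7.55 [540.4, 260.0, 138.1] [0.6976, 0.7165, -0.0002, -0.0003] F [-1.1 -0.3  0.6] w 0.517
```

View pics/wrist_f.png

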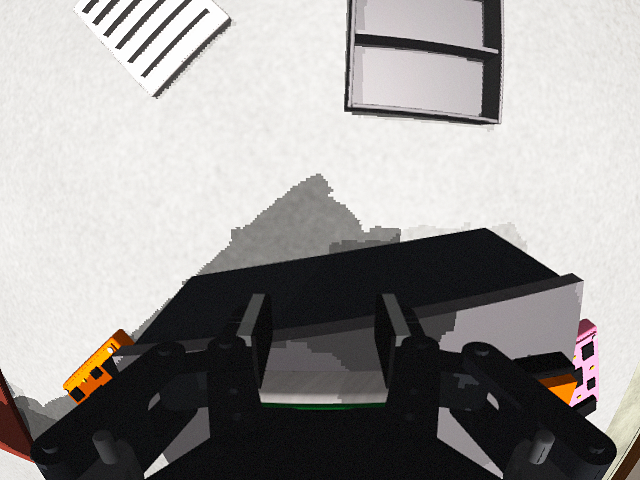

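The rear edge of the module is level between the open fingers at row 403. I'll check the cap clearance before pushing.

```bash
python3 - <<'E'
from h import *
S=[557.54,92.9,.1977]
D=lambda *p: uz(p,4,(230,200))
for u in (D(103,272),D(155,271),D(95,350),D(158,352)):
    r=least_squares(lambda m:proj('side',stand2w(S,(m[0],m[1],154 if u[1]<280 else 128)))[0]-u,[120,70]); print(r.x)
E
```

```text
[136.89894559  67.28369573]
[108.80573289  70.16569548]
[144.41081097 100.6040491 ]
[110.79249314 106.61538535]
```

Call:
{"fn": "send_rows", "kwargs": {
  "deltas": [
    [-8,1.9,2,0,0,0,44],
    [-8,1.9,2,0,0,0,44],
    [-6,1,0,0,0,0,44],
    [-6,1,0,0,0,0,44],
    [-6,1,0,0,0,0,44],
    [-6,1,0,0,0,0,44],
    [-6,1,0,0,0,0,44],
    [-6,1,0,0,0,0,44],
    [-6,1,0,0,0,0,44],
    [-6,1,0,0,0,0,44],
    [-6,1,0,0,0,0,44],
    [0,0,0,0,0,0,44]
  ]
}}

```text
time_s: 8.8
tcp_pos: [556.0, 188.9, 134.3]
eef_rot: [0.699, 0.716, -0.0, 0.0]
force: [-0.2, 0.1, 0.3]
width: 0.512
```

```bash
python3 go.py 18 75 134 -10 1;python3 shot.py g scene side
```

```text
world [560.5 170.  134. ]
t 8.8 pos [556.  188.9 134.3] yaw 91.38 tiltz [ 0.    -0.001 -1.   ] F [-0.2  0.1  0.3] w 0.512
row x 1 : [-19.1   4.    0.3] turnz 0.05
t 8.8 [556.0, 188.9, 134.3] [0.6986, 0.7156, -0.0002, 0.0003] F [-0.2  0.1  0.3] w 0.512
```

View pics/scene_gz.png

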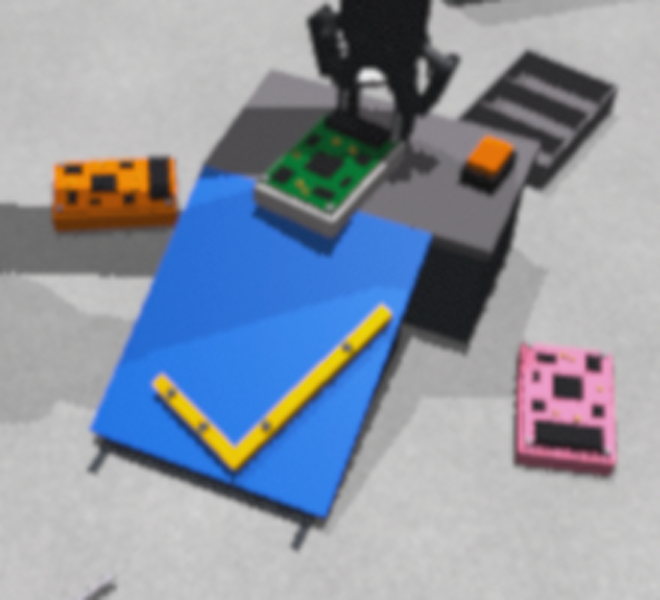

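View pics/side_gz.png

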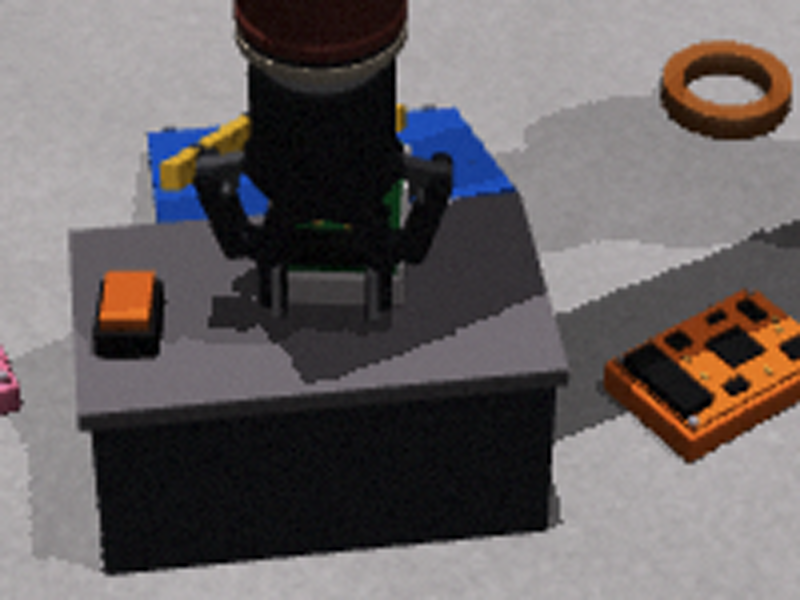

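The module overhangs the edge, square in the fingers at yaw about −10° and centred near x 5, y 24. I'll keep pushing slowly to the tipping point.

Call:
{"fn": "send_rows", "kwargs": {
  "deltas": [
    [-5,0.9,0,0,0,0,44],
    [-5,0.9,0,0,0,0,44],
    [-5,0.9,0,0,0,0,44],
    [-5,0.9,0,0,0,0,44],
    [-4,0.7,0,0,0,0,44],
    [-4,0.7,0,0,0,0,44],
    [-3,0.5,0,0,0,0,44],
    [0,0,0,0,0,0,44]
  ]
}}

```text
time_s: 9.7
tcp_pos: [562.1, 158.7, 134.3]
eef_rot: [0.698, 0.716, -0.0, 0.0]
force: [0.5, 0.4, -0.1]
width: 0.514
```

```bash
python3 go.py 18 64 134 -10 1;python3 shot.py h scene side
```

```text
world [562.6 159.2 134. ]
t 9.7 pos [562.1 158.7 134.3] yaw 91.42 tiltz [ 0.    -0.001 -1.   ] F [ 0.5  0.4 -0.1] w 0.514
row x 1 : [0.5 0.5 0.3] turnz 0.09
t 9.7 [562.1, 158.7, 134.3] [0.6983, 0.7158, -0.0001, 0.0002] F [ 0.5  0.4 -0.1] w 0.514
```

View pics/scene_hz.png

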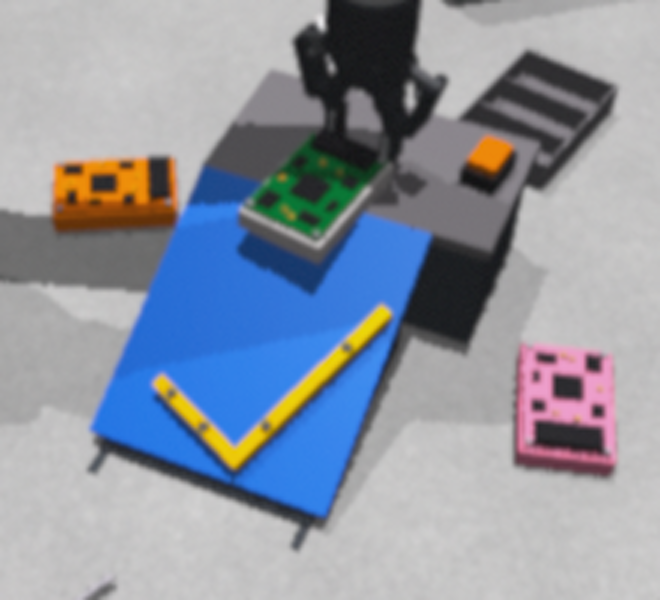

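View pics/side_hz.png

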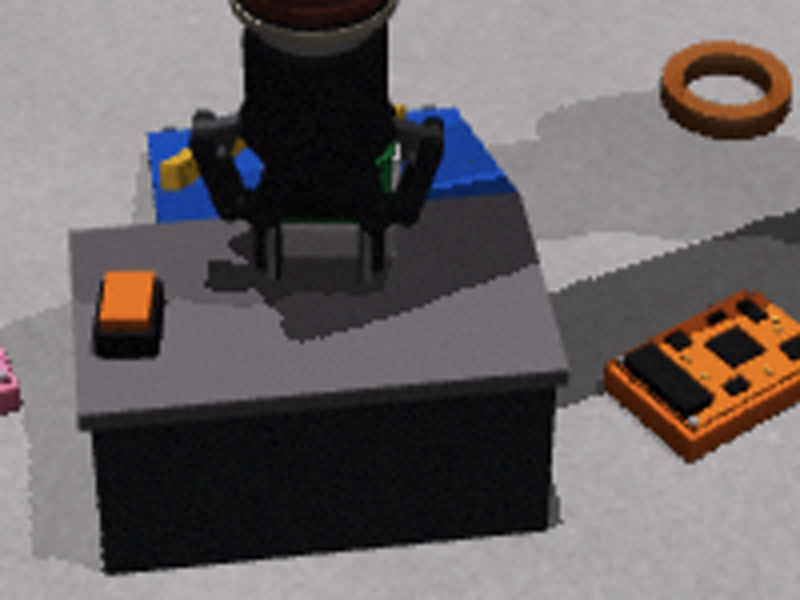

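It hasn't tipped yet and is still horizontal, overhanging about 60 mm. I'll continue.

Call:
{"fn": "send_rows", "kwargs": {
  "deltas": [
    [-3,0.5,0,0,0,0,44],
    [-3,0.5,0,0,0,0,44],
    [-3,0.5,0,0,0,0,44],
    [-3,0.5,0,0,0,0,44],
    [0,0,0,0,0,0,44],
    [0,0,0,0,0,0,44],
    [0,0,0,0,0,0,44]
  ]
}}

```text
time_s: 10.5
tcp_pos: [564.2, 147.8, 134.3]
eef_rot: [0.698, 0.716, 0.0, -0.0]
force: [-0.0, -0.4, -0.5]
width: 0.516
```

```bash
python3 go.py 18 64 134 -10 1;python3 shot.py i scene side
```

```text
world [562.6 159.2 134. ]
t 10.5 pos [564.2 147.8 134.3] yaw 91.47 tiltz [-0.  0. -1.] F [-0.  -0.4 -0.5] w 0.516
row x 1 : [11.5 -1.2  0.4] turnz 0.14
t 10.5 [564.2, 147.8, 134.3] [0.698, 0.7161, 0.0, -0.0] F [-0.  -0.4 -0.5] w 0.516
```

View pics/scene_iz.png

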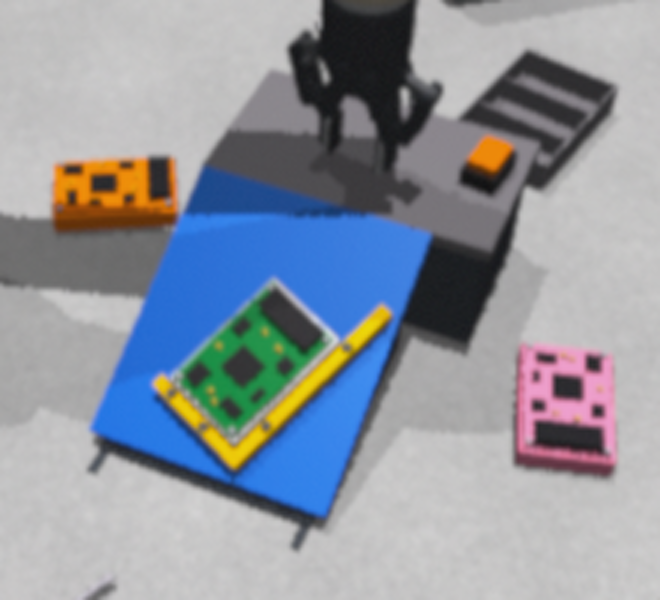

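The module slid down into the corner and is nearly home. I'll overlay the seated outline to measure the gaps.

```bash
cat > ovn.py <<'E'
import sys
from h import *
from ov import box
S=[557.54,92.9,.1977]; N=[20.2,-223.5]
def n2w(P): return stand2w(S,ramp2s(nest2r(N,P)))
tag=sys.argv[1]
im=cv2.imread(f'pics/scene_{tag}.png'); k=8; x0,y0=270,225
big=cv2.resize(im[y0:y0+75,x0:x0+100],None,fx=k,fy=k,interpolation=2)
for P,c in ((box(-80,0,0,120,22),(0,0,255)),(box(0,12,-12,165,16),(0,255,0)),(box(-88,0,-12,0,16),(0,255,0))):
    u=proj('scene',n2w(P)); cv2.polylines(big,[np.round((u-[x0,y0]+.5)*k-.5).astype(int)],True,c,1)
cv2.imwrite(f'pics/ovn_{tag}.png',big)
E
python3 ovn.py i
```

```text
(no output)
```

View pics/ovn_i.png

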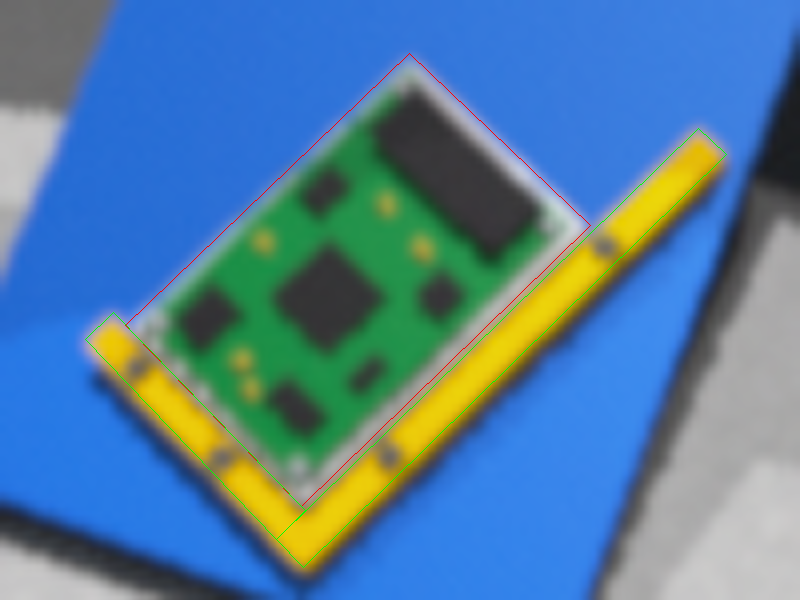

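View pics/side_iz.png

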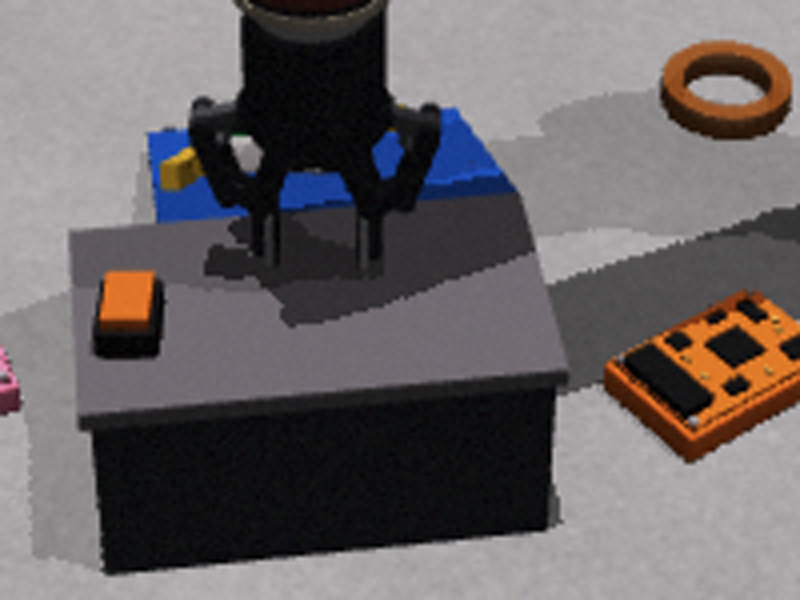

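It looks within about 1–2 mm of home. I'll take a close look with the wrist camera to confirm.

```bash
python3 plan.py 581.6 -88 200 76.3 9
```

```text
t 10.6 pos [564.1 147.8 134.4] yaw 91.48 tiltz [-0.  0. -1.] F [0.3 0.  0.3] w 0.511
row x 9 : [-26.    4.3  -7.3] turnz 1.69
```

Call:
{"fn": "send_rows", "kwargs": {
  "deltas": [
    [0,0,-33,0,0,0,44],
    [0,0,-33,0,0,0,44],
    [-26,4.3,0,0,0,1.69,30],
    [-26,4.3,0,0,0,1.69,0],
    [-26,4.3,0,0,0,1.69,0],
    [-26,4.3,0,0,0,1.69,0],
    [-26,4.3,0,0,0,1.69,0],
    [-26,4.3,0,0,0,1.69,0],
    [-26,4.3,0,0,0,1.69,0],
    [-26,4.3,0,0,0,1.69,0],
    [-26,4.3,0,0,0,1.69,0],
    [0,0,0,0,0,0,0]
  ]
}}

```text
time_s: 11.8
tcp_pos: [580.5, -94.3, 200.0]
eef_rot: [0.789, 0.614, -0.001, 0.001]
force: [-0.2, -0.2, 0.3]
width: 0.001
```

```bash
python3 shot.py j wrist scene; python3 ovn.py j
```

```text
t 11.8 [580.5, -94.3, 200.0] [0.7891, 0.6142, -0.0009, 0.0005] F [-0.2 -0.2  0.3] w 0.001
```

View pics/wrist_j.png

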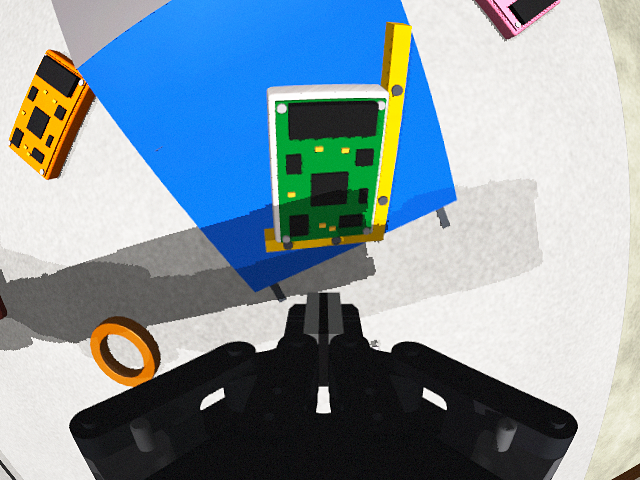

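The wrist view shows the module at (270–387, 85–245), snug beside the long fence at column 388 and the short fence at row 240. I'll zoom in.

```bash
cat > ovw.py <<'E'
import sys
from h import *
from ov import box
from ovn import n2w
E
sed -i 's/^tag=.*$/if __name__!="__main__": sys.argv=["","i"]\ntag=sys.argv[1]/' ovn.py
cat > ovw.py <<'E'
import sys
tag=sys.argv[1]
from h import *
from ov import box
S=[557.54,92.9,.1977]; N=[20.2,-223.5]
def n2w(P): return stand2w(S,ramp2s(nest2r(N,P)))
d=np.load(f'pics/st_{tag}.npz'); im=cv2.imread(f'pics/wrist_{tag}.png')
x0,y0,w,h,k=map(int,sys.argv[2:7])
raw=cv2.resize(im[y0:y0+h,x0:x0+w],None,fx=k,fy=k,interpolation=2); cv2.imwrite(f'pics/wz_{tag}.png',raw)
big=raw.copy()
for P,c in ((box(-80,0,0,120,22),(0,0,255)),(box(-80,0,0,120,0),(0,255,255)),(box(0,12,-12,165,16),(0,255,0)),(box(-88,0,-12,0,16),(0,255,0))):
    u=projw(n2w(P),d['pos'],d['quat']); cv2.polylines(big,[np.round((u-[x0,y0]+.5)*k-.5).astype(int)],True,c,1)
cv2.imwrite(f'pics/wo_{tag}.png',big)
E
python3 ovw.py j 250 10 175 250 3; python3 - <<'E'
import cv2,numpy as np
a=cv2.imread('pics/wz_j.png');b=cv2.imread('pics/wo_j.png')
print(a.shape); c=np.hstack([a,b])
cv2.imwrite('pics/wz_j2.png',a[150:]); cv2.imwrite('pics/wo_j2.png',b[150:])
E
```

```text
(750, 525, 3)
```

View pics/wz_j2.png

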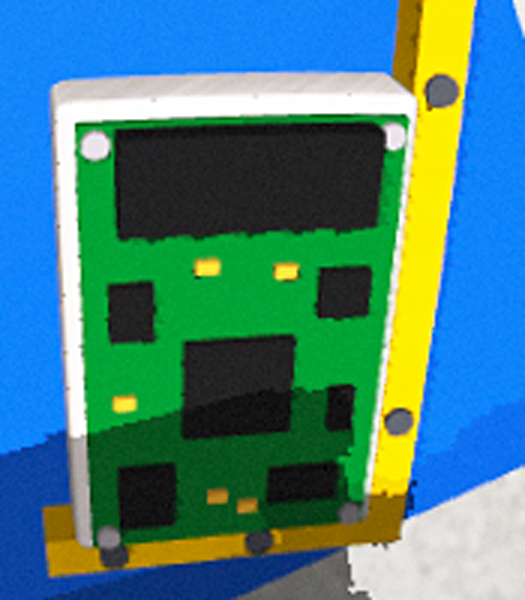

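View pics/wo_j2.png

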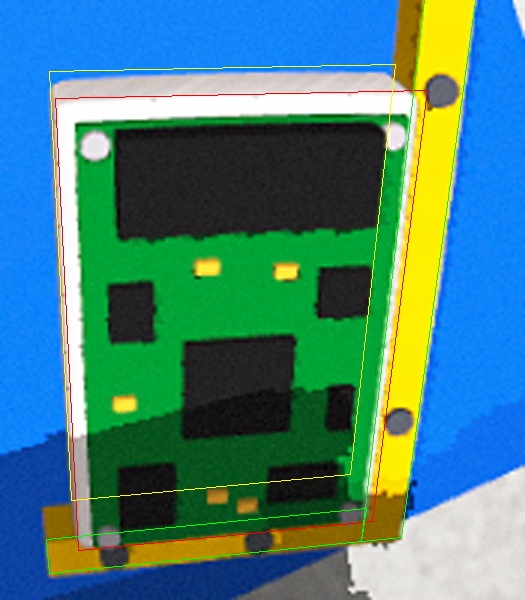

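```bash
python3 - <<'E'
import cv2,numpy as np
im=cv2.imread('pics/wrist_j.png')
a=cv2.resize(im[80:255,365:400],None,fx=6,fy=3.4,interpolation=0)
b=cv2.resize(im[225:260,260:395],None,fx=4,fy=6,interpolation=0)
c=np.zeros((600,800,3),np.uint8); c[:a.shape[0],:a.shape[1]]=a; c[:b.shape[0],230:230+b.shape[1]]=b
cv2.imwrite('pics/gap_j.png',c)
E
```

```text
(no output)
```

View pics/gap_j.png

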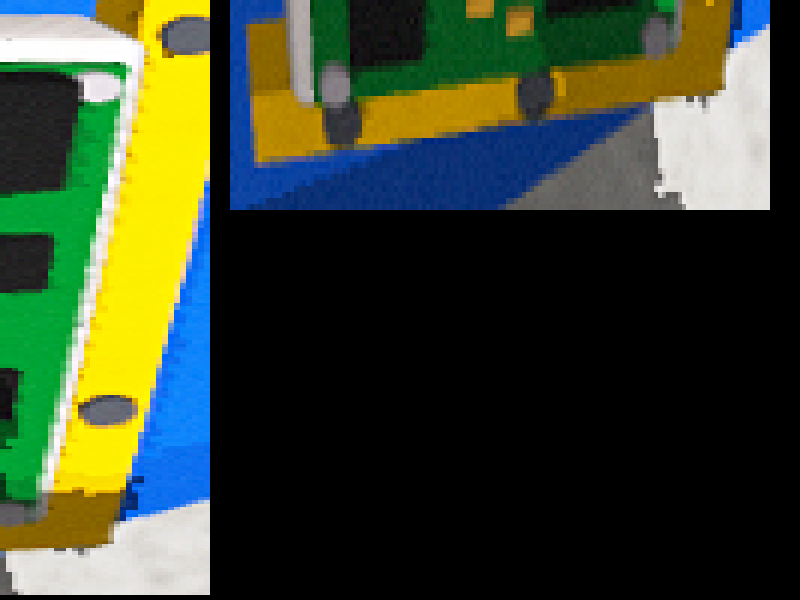

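```bash
cat > rel.py <<'E'
from h import *
S=[557.54,92.9,.1977]; N0=[20.2,-223.5]
d=np.load('pics/st_j.npz'); im=cv2.imread('pics/wrist_j.png'); hsv=cv2.cvtColor(im,cv2.COLOR_BGR2HSV).astype(int); g=im.astype(int)
yel=(hsv[...,0]>18)&(hsv[...,0]<35)&(hsv[...,1]>150)
whi=(hsv[...,1]<70)
# long fence outer(right) & inner edges rows 100..205 ; module right edge
fo=[];mr=[];ml=[]
for v in range(105,215,5):
    row=yel[v,360:430]; xs=np.where(row)[0]+360
    fo.append((xs.max()+.5,v)); mr.append((xs.min()-.5,v))
fi=[];
for v in range(30,80,4):
    row=g[v,370:425]; b=(row[:,2]>180)&(row[:,1]>150)&(row[:,0]<90); xs=np.where(b)[0]+370
    if len(xs): fi.append((xs.min()-.5,v)); fo.append((xs.max()+.5,v))
for v in range(105,220,5):
    r=g[v,255:300]; xs=np.where((r[:,0]-r[:,2])<60)[0]+255
    ml.append((xs.min()-.5,v))
so=[]
for u in list(range(270,284,2))+list(range(292,330,4)):
    col=yel[225:265,u]; ys=np.where(col)[0]+225
    if len(ys): so.append((u,ys.max()+.5))
rear=[]
for u in range(285,375,5):
    col=g[75:115,u]; gr=np.where((col[:,1]-col[:,2])>40)[0]  # first green
    w=np.where((col.min(1)>235))[0]; 
    if len(w): rear.append((u,w.min()+75-.5))
for n,l in dict(fo=fo,fi=fi,mr=mr,ml=ml,so=so,rear=rear).items(): print(n,[tuple(map(float,x)) for x in l][::4])
def P(n,X):  # n: nest x,y,yaw in ramp
    X=np.atleast_2d(X)@rz(n[2]).T; return projw(stand2w(S,ramp2s(nest2r(n,X))),d['pos'],d['quat'])
def dist(pts,curve):
    out=[]
    for p in np.array(pts,float):
        i=np.argmin(((curve-p)**2).sum(1)); i=min(max(i,1),len(curve)-2); t=curve[i+1]-curve[i-1]; t/=np.hypot(*t); q=p-curve[i]; out.append(t[0]*q[1]-t[1]*q[0])
    return np.array(out)
L=np.linspace
def ln(x0,x1,y0,y1,z): return np.c_[L(x0,x1,200),L(y0,y1,200),np.full(200,z)]
fn=lambda n:np.r_[dist(fo,P(n,ln(12,12,-12,165,16))),dist(fi,P(n,ln(0,0,-12,165,16))),dist(so,P(n,ln(-88,12,-12,-12,16)))]
r=least_squares(fn,[*N0,0],loss='soft_l1'); n=r.x; print('nest',n,np.abs(r.fun).mean(),r.fun.round(1))
def M(m,X):
    X=np.atleast_2d(X)@rz(m[2]).T+[m[0],m[1],0]; return P(n,X)
for ch in (0,1,1.5,2):
    a=40-ch
    fm=lambda m:np.r_[dist(mr,M(m,ln(a,a,-60,60,22))),dist(ml,M(m,ln(-40,-40,-60,60,22-0*ch))),dist(rear,M(m,ln(-40,40,60-ch,60-ch,22)))]
    q=least_squares(fm,[-40,60,0],loss='soft_l1'); print(ch,'module in nest',q.x.round(2),np.degrees(q.x[2]).round(2),np.abs(q.fun).mean().round(2))
E
python3 rel.py
```

```text
fo [(402.5, 105.0), (399.5, 125.0), (396.5, 145.0), (393.5, 165.0), (391.5, 185.0), (388.5, 205.0), (409.5, 38.0), (408.5, 54.0), (406.5, 70.0)]
fi [(393.5, 30.0), (392.5, 46.0), (390.5, 62.0), (388.5, 78.0)]
mr [(388.5, 105.0), (385.5, 125.0), (383.5, 145.0), (381.5, 165.0), (378.5, 185.0), (375.5, 205.0)]
ml [(266.5, 105.0), (267.5, 125.0), (268.5, 145.0), (269.5, 165.0), (270.5, 185.0), (271.5, 205.0)]
so [(270.0, 250.5), (278.0, 250.5), (296.0, 248.5), (312.0, 247.5), (328.0, 245.5)]
rear [(285.0, 93.5), (305.0, 91.5), (325.0, 91.5), (345.0, 90.5), (365.0, 90.5)]
nest [ 1.92856746e+01 -2.23898071e+02  1.95403788e-03] 0.27455059089581146 [ 0.3 -0.  -0.4  0.3 -0.1  0.6  0.3 -0.1 -0.4  0.3  0.  -0.3 -0.5  0.2
 -0.1 -0.3  0.4  0.2 -0.1 -0.3  0.5  0.2 -0.3  0.1 -0.4 -0.   0.4 -0.2
  0.3 -0.3  0.2 -0.4  0.1 -0.4  0.   0.2 -0.4 -0.   0.3  0.7  0.1 -0.5
 -0.2  0.2 -0.4 -0.   0.4 -0.2 -0.7 -0.5 -0.3 -0.1  0.1  0.3 -0.5 -0.4
 -0.   0.4 -0.2  0.2  0.7  0.1  0.5 -0.1  0.3]
0 module in nest [-40.48  59.87   0.  ] 0.01 0.45
1 module in nest [-40.03  60.87   0.  ] 0.1 0.37
1.5 module in nest [-39.81  61.37   0.  ] 0.16 0.54
2 module in nest [-39.61  61.88   0.  ] 0.26 0.77
```

Fitted in one image, the module is at about (−40.2, 60.3) mm in the nest frame with about 0.1° yaw, which is home. Before handing in I'll check that it's at rest by comparing scene frames 1.3 s apart, and take an independent fit from the scene camera.

```bash
python3 - <<'E'
import cv2,numpy as np
from cell import manip
a=cv2.imread('pics/scene_i.png').astype(int);f=manip.capture('scene')['frame'][:,:,::-1].astype(int)
for n,(x0,y0,x1,y1) in dict(mod=(284,228,344,292),fence=(280,255,365,300),cap=(380,183,402,206)).items():
    d=np.abs(a[y0:y1,x0:x1]-f[y0:y1,x0:x1]).mean(2); print(n,d.mean().round(2),d.max().round(1))
g0=cv2.cvtColor(a.astype(np.uint8),7)[230:290,285:345].astype(np.float32);g1=cv2.cvtColor(f.astype(np.uint8),7)[230:290,285:345].astype(np.float32)
print('shift px',cv2.phaseCorrelate(g0,g1))
cv2.imwrite('pics/scene_k.png',f)
s0=cv2.imread('pics/scene0.png').astype(int); d=np.abs(s0-f).mean(2)
for n,b in dict(cap=(380,183,402,206),tray=(384,156,436,200),cover=(333,142,368,168),tape=(174,246,213,278),meter=(92,318,175,380),driver=(195,330,270,390),cleaner=(190,372,226,420)).items():
    x0,y0,x1,y1=b; p=lambda q:cv2.cvtColor(q.astype(np.uint8),7)[y0:y1,x0:x1].astype(np.float32)
    print(n,cv2.phaseCorrelate(p(s0),p(f)))
E
python3 ovn.py k
```

```text
mod 18.72 98.3
fence 18.52 115.3
cap 3.98 23.7
shift px ((0.029206333083724445, -0.003057962361445732), 0.7658999617894491)
cap ((0.036558392519678407, 0.028016060277037624), 1.0007500680577424)
tray ((-0.009876005298309565, 0.5029438478868187), 1.0074876301573137)
cover ((0.6086243911644189, 0.8414363883436167), 0.5271715082749417)
tape ((0.24042525019318717, 0.05099629873254763), 0.666319215297699)
meter ((-0.019068119550532003, 4.888297486616011e-05), 0.9444313110576735)
driver ((0.5477186248279367, 0.020748061823418595), 1.0094097451104058)
cleaner ((0.021676442826802145, 0.02937646148798123), 1.0135577919858474)[ WARN:0@1.981] global loadsave.cpp:1063 imwrite_ Unsupported depth image for selected encoder is fallbacked to CV_8U.
```

View pics/ovn_k.png

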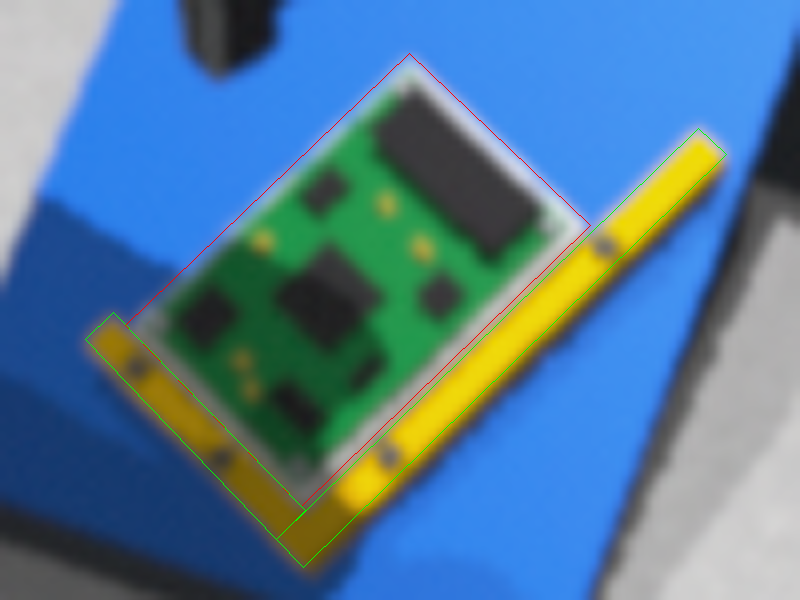

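The module is flush in both fences in the scene view, with edges parallel and no visible gap. It hasn't moved in 1.3 s (0.03 px shift). The bystanders are unmoved: shifts are under 1 px, partly from shadows. The arm is clear of everything, so I'll hand in.

```bash
python3 -c "
from cell import manip
print(manip.state()['time_s']); print(manip.finish_job())"
```

```text
11.95
the job is handed in; nothing more can be done
None
```

I handed the job in at 11.95 s with the module sitting in the corner, flush against both fences as far as I could measure. The system gave no verdict.

**What I did:**
- I shifted the module sideways on the deck and turned it about 10° clockwise with the closed fingers.
- I then pushed it slowly over the edge with two fingers on its rear end. It slid down and settled against both fences by itself.
- I gave no final nudge, because the measurements already showed it home.

**Last checks:**

| Check | Result |
|---|---|
| Position in the nest frame, wrist camera | about (−40, 60 to 61) mm; target (−40, 60) |
| Yaw relative to the fences | about 0.1° |
| Movement between scene frames 1.3 s apart | 0.03 px |
| Force readings at the end of each move | about 1 N per axis at most, no peak seen between them |
| Bystanders, scene camera | largest shift 1 px (cover), partly shadow |
| Arm at hand-in | clear of everything, TCP at z = 200 mm |

**Disagreements:**
- **Along the long fence:** the wrist fit gives y between 59.9 and 61.9 mm, depending on how I treat the tray's edge. All of that is within the 3 mm tolerance.
- **Module outline:** in the scene view the module looks about 1 px (2.4 mm) smaller than my drawn outline on its free sides. The same thing showed while it was on the deck, so I put it down to rounded tray edges and blur.

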